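Sort the last culture tubes into the rack and hold the shaker's sprung clamp open

TASK

We are about to shake these cultures: take the two tubes left in the dry bath and lower them gently (they are glass) into free holes of the rack, each in the row where a tube of its own length already stands. Then pull the shaker's sprung clamp knob straight out until the black ring on its rod just clears the mouth of the sleeve, and finish while still holding it there, so that I can drop the rack in. Leave everything else on the bench where it is.

Things in the scene. Friction and masses are not known exactly. Their poses are not given: they have to be found in the camera images.
- shaker: Orbital shaker, fixed: white housing 250 x 270 mm, platform top 105 mm above the table. Origin: centre of its underside; x from the front (black pull knob at -x) to the rear, z up. On the platform: a fence at the rear (face at x = 95 mm, top 150 mm up), a guide beam at the front (210 mm wide, top 152 mm up) and between them the sprung clamp bar, pulled towards -x to make room for the rack.
- sleeve_mouth (a point): Centre of the mouth (front end) of the clamp's spring sleeve, a 24 mm steel tube through the middle of the guide beam, its axis along the shaker's x, 138 mm above the table. The polished 12 mm rod comes out of this mouth towards the shaker's -x.
- knob (a point): Centre of the black pull knob on the rod's front end, on the sleeve's axis, 138 mm above the table, 34 mm in front of the sleeve mouth at rest. A spool, axis along the shaker's x, 44 mm long: a waist 24 mm thick and 26 mm long between two 32 mm flanges. It stands clear in front of the housing and can be pinched from above, a finger on either side of the waist. Slides with the rod, does not turn.
- clamp (a joint): How far the clamp rod is pulled out (m): 0 at rest, growing as the knob is pulled towards the shaker's -x, stop at 0.060. The inner spring draws it back when let go: 4 N at rest, 8 N at the mark (110 N/m). The mark is a black ring, 4 mm wide, round the rod, hidden in the sleeve at rest; at 0.035 the whole ring has just come out of the sleeve mouth.
- rack: Steel tube rack, fixed, 182 x 108 mm, its holed top sheet 65 mm above the table. Origin: centre of its underside; z up. Two rows of four round 30 mm holes: rows along x at y = +32 and -32 mm, holes at x = -66, -22, 22 and 66 mm. Tubes stand on its floor, 6 mm above the table; wires 15 mm up (28 mm openings) guide their feet. One row holds a long tube, the other a short one; the other six holes are free.
- dry_bath: Grey dry bath, fixed, 170 x 134 mm, the top of its aluminium block 80 mm above the table. Origin: centre of its underside; z up. Four 29 mm wells, 45 mm deep (floor 35 mm above the table), at x = -9 and 43 mm, y = -26 and 26 mm. The two stray tubes stand in two wells diagonally opposite, (-9, -26) and (43, 26); which is where varies.
- long_stray_mid (a point): Centre (half-way up) of the long tube in the dry bath: upright capped glass culture tube, 25 mm thick, 140 mm long over all, rounded foot, the top 24 mm a grey screw cap 27 mm wide; about 60 g. z along the tube, up.
- short_stray_mid (a point): Centre (half-way up) of the short tube in the dry bath: the same kind of tube, 105 mm long over all with the same 24 mm cap, 25 mm thick; about 50 g. z along the tube, up.
- long_in_rack_mid (a point): Centre (half-way up) of the long tube (140 mm, as above) already standing in the rack; its row is the row for long tubes.
- short_in_rack_mid (a point): Centre (half-way up) of the short tube (105 mm, as above) already standing in the rack; its row is the row for short tubes.
- wash_bottle: Bystander: white wash bottle, 72 mm thick, 190 mm high with its spout. Origin: centre of its underside.
- dropper_bottle: Bystander: small amber dropper bottle, 39 mm thick, 106 mm high. Origin: centre of its underside.
- dishes: Bystander: stack of two clear culture dishes, 90 mm wide, 30 mm high. Origin: centre of its underside.
- marker: Bystander: marker pen lying on the table, 133 mm long, 14 mm thick. Origin: under its middle, x along the pen.
- tip_box: Bystander: box of pipette tips, 122 x 87 mm, 75 mm high. Origin: centre of its underside.
- media_bottle: Bystander: glass bottle with a blue cap, 86 mm thick, 159 mm high. Origin: centre of its underside.

How it is judged (in metres and radians):
On the way, in this order (a step that is already met when the one before it is completed fails the run):
1. both stray tubes stand released on the rack's floor, each in the row of its own length, with the clamp still closed ((((y of long_in_rack_mid in the frame of rack between 0.022 and 0.042 m and x of long_in_rack_mid in the frame of rack between -0.08 and 0.08 m and z of long_in_rack_mid in the frame of rack between 0.068 and 0.084 m and angle between long_in_rack_mid's own z axis and vertical below 0.14 rad) and (y of short_in_rack_mid in the frame of rack between -0.042 and -0.022 m and x of short_in_rack_mid in the frame of rack between -0.08 and 0.08 m and z of short_in_rack_mid in the frame of rack between 0.0505 and 0.0665 m and angle between short_in_rack_mid's own z axis and vertical below 0.14 rad) and (y of long_stray_mid in the frame of rack between 0.022 and 0.042 m and x of long_stray_mid in the frame of rack between -0.08 and 0.08 m and z of long_stray_mid in the frame of rack between 0.068 and 0.084 m and angle between long_stray_mid's own z axis and vertical below 0.14 rad) and (y of short_stray_mid in the frame of rack between -0.042 and -0.022 m and x of short_stray_mid in the frame of rack between -0.08 and 0.08 m and z of short_stray_mid in the frame of rack between 0.0505 and 0.0665 m and angle between short_stray_mid's own z axis and vertical below 0.14 rad)) or ((y of long_in_rack_mid in the frame of rack between -0.042 and -0.022 m and x of long_in_rack_mid in the frame of rack between -0.08 and 0.08 m and z of long_in_rack_mid in the frame of rack between 0.068 and 0.084 m and angle between long_in_rack_mid's own z axis and vertical below 0.14 rad) and (y of short_in_rack_mid in the frame of rack between 0.022 and 0.042 m and x of short_in_rack_mid in the frame of rack between -0.08 and 0.08 m and z of short_in_rack_mid in the frame of rack between 0.0505 and 0.0665 m and angle between short_in_rack_mid's own z axis and vertical below 0.14 rad) and (y of long_stray_mid in the frame of rack between -0.042 and -0.022 m and x of long_stray_mid in the frame of rack between -0.08 and 0.08 m and z of long_stray_mid in the frame of rack between 0.068 and 0.084 m and angle between long_stray_mid's own z axis and vertical below 0.14 rad) and (y of short_stray_mid in the frame of rack between 0.022 and 0.042 m and x of short_stray_mid in the frame of rack between -0.08 and 0.08 m and z of short_stray_mid in the frame of rack between 0.0505 and 0.0665 m and angle between short_stray_mid's own z axis and vertical below 0.14 rad))) and contact force between the fingers and long_in_rack below 0.1 N and contact force between the fingers and short_in_rack below 0.1 N and contact force between the fingers and long_stray below 0.1 N and contact force between the fingers and short_stray below 0.1 N and value of joint clamp below 0.01 m), for 0.2 s.
2. the clamp rod is pulled out to its ring mark and held there by the fingers (value of joint clamp between 0.03 and 0.04 m and contact force between the fingers and clamp above 2 N and velocity of joint clamp between -0.02 and 0.02 m/s), for 0.5 s.
At the end, for the whole second after the job is handed in: All four tubes stand released on the rack's floor, upright within 0.14 rad, long with long in one row, short with short in the other (within 10 mm of the row's line); the clamp rod rests within 5 mm of its ring mark (30 to 40 mm out), pressed by the fingers with over 2 N (all of step 2 and (((y of long_in_rack_mid in the frame of rack between 0.022 and 0.042 m and x of long_in_rack_mid in the frame of rack between -0.08 and 0.08 m and z of long_in_rack_mid in the frame of rack between 0.068 and 0.084 m and angle between long_in_rack_mid's own z axis and vertical below 0.14 rad) and (y of short_in_rack_mid in the frame of rack between -0.042 and -0.022 m and x of short_in_rack_mid in the frame of rack between -0.08 and 0.08 m and z of short_in_rack_mid in the frame of rack between 0.0505 and 0.0665 m and angle between short_in_rack_mid's own z axis and vertical below 0.14 rad) and (y of long_stray_mid in the frame of rack between 0.022 and 0.042 m and x of long_stray_mid in the frame of rack between -0.08 and 0.08 m and z of long_stray_mid in the frame of rack between 0.068 and 0.084 m and angle between long_stray_mid's own z axis and vertical below 0.14 rad) and (y of short_stray_mid in the frame of rack between -0.042 and -0.022 m and x of short_stray_mid in the frame of rack between -0.08 and 0.08 m and z of short_stray_mid in the frame of rack between 0.0505 and 0.0665 m and angle between short_stray_mid's own z axis and vertical below 0.14 rad)) or ((y of long_in_rack_mid in the frame of rack between -0.042 and -0.022 m and x of long_in_rack_mid in the frame of rack between -0.08 and 0.08 m and z of long_in_rack_mid in the frame of rack between 0.068 and 0.084 m and angle between long_in_rack_mid's own z axis and vertical below 0.14 rad) and (y of short_in_rack_mid in the frame of rack between 0.022 and 0.042 m and x of short_in_rack_mid in the frame of rack between -0.08 and 0.08 m and z of short_in_rack_mid in the frame of rack between 0.0505 and 0.0665 m and angle between short_in_rack_mid's own z axis and vertical below 0.14 rad) and (y of long_stray_mid in the frame of rack between -0.042 and -0.022 m and x of long_stray_mid in the frame of rack between -0.08 and 0.08 m and z of long_stray_mid in the frame of rack between 0.068 and 0.084 m and angle between long_stray_mid's own z axis and vertical below 0.14 rad) and (y of short_stray_mid in the frame of rack between 0.022 and 0.042 m and x of short_stray_mid in the frame of rack between -0.08 and 0.08 m and z of short_stray_mid in the frame of rack between 0.0505 and 0.0665 m and angle between short_stray_mid's own z axis and vertical below 0.14 rad))) and contact force between the fingers and long_in_rack below 0.1 N and contact force between the fingers and short_in_rack below 0.1 N and contact force between the fingers and long_stray below 0.1 N and contact force between the fingers and short_stray below 0.1 N and linear speed of each of long_in_rack, short_in_rack, long_stray, short_stray below 0.05 m/s); the arm keeps its last pose, push and grip.
It fails at once if a tube is dropped: it falls unheld at more than 0.6 m/s (a fall of about 18 mm) ((contact force between the fingers and long_in_rack below 0.1 N and linear speed of long_in_rack above 0.6 m/s) or (contact force between the fingers and short_in_rack below 0.1 N and linear speed of short_in_rack above 0.6 m/s) or (contact force between the fingers and long_stray below 0.1 N and linear speed of long_stray above 0.6 m/s) or (contact force between the fingers and short_stray below 0.1 N and linear speed of short_stray above 0.6 m/s)).
It fails at once if a tube is laid or knocked over (angle between any of long_in_rack_mid, short_in_rack_mid, long_stray_mid, short_stray_mid's own z axis and vertical above 0.8 rad).
It fails at once if a bystander is moved by more than 30 mm (distance of any of wash_bottle, dropper_bottle, dishes, marker, tip_box, media_bottle from where it was at the start of the episode above 0.03 m).
It also fails if it takes over 61 s, if anything falls off the work surface, if the arm or the gripper's body presses on something with over 40 N, if the wrist force passes 120 N, or if a joint passes its speed limit or range.

ROBOT

A 6-joint arm with a two-finger parallel gripper is mounted at the origin on the work surface. World frame = base frame: x ahead of the robot, y to its left, z up, the work surface at z = 0. Lengths are in mm, angles in degrees, forces in N, time in s.
With the tool pointing down it reaches from about 275 to 775 mm from the base axis. Payload 14.6 kg.
Tool frame: the origin (TCP) lies at the very end of the fingers, on their centre line; the grasp point (between the pads) lies 19 mm behind it; z points along the fingers, y is the line along which they close (so a half turn about z gives the same grasp; the last joint's range is limited). The gripper opens to 85 mm and grips with 20 to 120 N. Pads are 22 mm wide; open, the fingers measure 114 mm over their backs; the gripper's body (76 mm by 85 mm) begins 54 mm behind the grasp point. The pads swing forward as they close: fully open they stand 13 mm farther back than shut.
Start: joints at [54.929, 15.075, -2.767, 72.158, 0, 81.102], TCP at [231.571, 471.172, 196.078] pointing down, gripper open.
Joint ranges: [-151.79, 151.79], [-50.71, 97.33], [-67.44, 78.34], [-121.81, 120.89], [-77.56, 73.72], [-180, 180]. Speed limits (degrees/s): [108.29, 108.29, 147.25, 159.86, 180, 180].

INTERFACE

Orientations are given as [roll, pitch, yaw] about the fixed x, y, z axes, in that order (R = Rz(yaw) Ry(pitch) Rx(roll)).
In Python, from cell import telemetry, cams, job gives the robot as it stands.
- The arm moves only by the shell command python3 -m inch 'ROWS' [OPENING] [FORCE]. ROWS is JSON, a list of rows, each a list of 2 entries, a list of its own where there are three numbers: the shift along the tool's x, y, z in cm, then the turn about the tool's z in rad. A call has 1 to 5 rows; each row is the pose to reach, as a shift and turn from the pose commanded when the call began, along the tool's axes at that moment; what a row does not reach only later rows make up. A row lasts 1/12 s, in which the tool goes at most 41.7 mm and 7.16 degrees, less where a joint would pass 70% of its speed; a pose out of reach is approached as far as the arm can. A call with a gripper value outside its range is refused whole. OPENING is the closure, from 0 (fully open) to 1 (shut), set as the call begins (- or left out, the last holds). The fingers move at their own pace and stop on an object; FORCE is the grip in N (left out, the last holds). Time passes only in rows, so rows that repeat a pose let the fingers close. It gives the time, the measured TCP pose, the force, the opening and the grip force at its end, in the units of the state.
- telemetry.get_state(): the state, without advancing time (a new reading comes with each control period).
- cams.snapshot(name): name is "side" or "top"; returns a dict with "img" (384x512x3 uint8, red, green, blue), "camera_matrix" (3x3 intrinsics, pixels), "cam_to_world" (4x4, takes a point from camera to world coordinates). Camera axes: x right, y down, z forward; pixel columns grow to the right and rows downward; lengths in mm; the calibration is good to about 2 mm. A picture is of the moment at which its call begins. There is no depth.
- job.hand_in(): hands the job in; it is judged then, once.
The state is a dict: "clock": time; "joints": joint angles; "qd": joint speeds; "effort": joint torques, N m; "tool_pos": TCP position; "tool_rot": TCP orientation; "contact_force": force on the tool from outside, world axes, zero at the start; "torque": the same for the moment, N m; "gripper_width": finger opening in mm; "grip_force": force on a finger pad.
Only numpy, scipy, OpenCV 4.12 (cv2) and the standard library are available. Lean on these libraries where they do the work, as an engineer would, in place of code of your own. Each camera call takes 0.05 s, during which the arm holds its last target. There are 200 camera calls.

## Working session

There is one attempt and no reset: what is moved stays moved. The work goes in short steps, Python scripts to look and compute and a shell command to move; the robot and the scene stay as the last step left them, time stands still between calls to the robot, and variables do not carry over. Pictures are saved under pics/ and viewed, at most 10 in all, crops included, and the job is handed in when it is done.

```bash
mkdir -p pics; ls
python3 - <<'E'
from cell import telemetry,cams,job
import cv2
for n in("top","side"):
    s=cams.snapshot(n); cv2.imwrite(f"pics/{n}0.png",cv2.resize(s["img"][:,:,::-1],(800,600),interpolation=cv2.INTER_CUBIC)); print(n,s["camera_matrix"].round(1).tolist(),s["cam_to_world"].round(3).tolist())
print(telemetry.get_state())
E
```

```text
pics
top [[396.9, 0.0, 245.7], [0.0, 396.9, 188.1], [0.0, 0.0, 1.0]] [[-0.009, -0.99, 0.142, 400.276], [-1.0, 0.008, -0.006, 10.01], [0.005, -0.142, -0.99, 1423.27], [0.0, 0.0, 0.0, 1.0]]
side [[480.2, 0.0, 253.3], [0.0, 480.2, 194.5], [0.0, 0.0, 1.0]] [[1.0, 0.003, 0.021, 526.578], [-0.017, -0.492, 0.87, -1279.13], [0.013, -0.871, -0.492, 825.275], [0.0, 0.0, 0.0, 1.0]]
{'clock': 0.1, 'joints': array([ 5.49291799e+01,  1.50974766e+01, -2.79772053e+00,  7.21576073e+01,
       -1.80613481e-04,  8.11002979e+01]), 'qd': array([ 0.01003049,  0.01830564,  0.09582925,  0.09709567, -0.00218549,
       -0.06323363]), 'effort': array([ 2.98341205e-03, -6.38578176e+01,  3.85062325e+01,  1.01091043e-02,
       -1.18884336e-04, -4.66102591e-06]), 'tool_pos': array([231.4260083 , 470.95940194, 195.67609271]), 'tool_rot': array([-1.79947803e+02, -7.99067604e-03,  1.53828878e+02]), 'contact_force': array([ 0.16295015, -0.30302231, -0.01756566]), 'torque': array([-0.01152728,  0.03686932,  0.01291049]), 'grip_force': 0.0, 'gripper_width': 85.06005072973166}
```

View pics/top0.png

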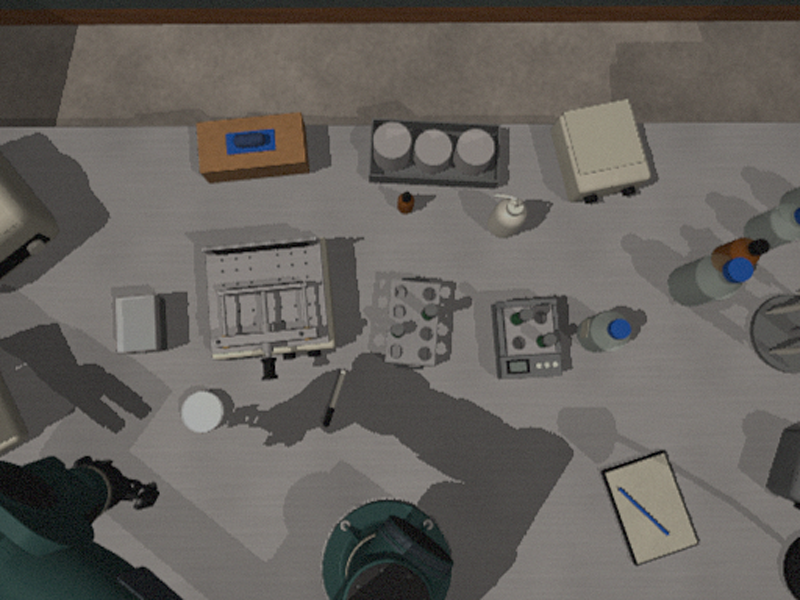

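View pics/side0.png

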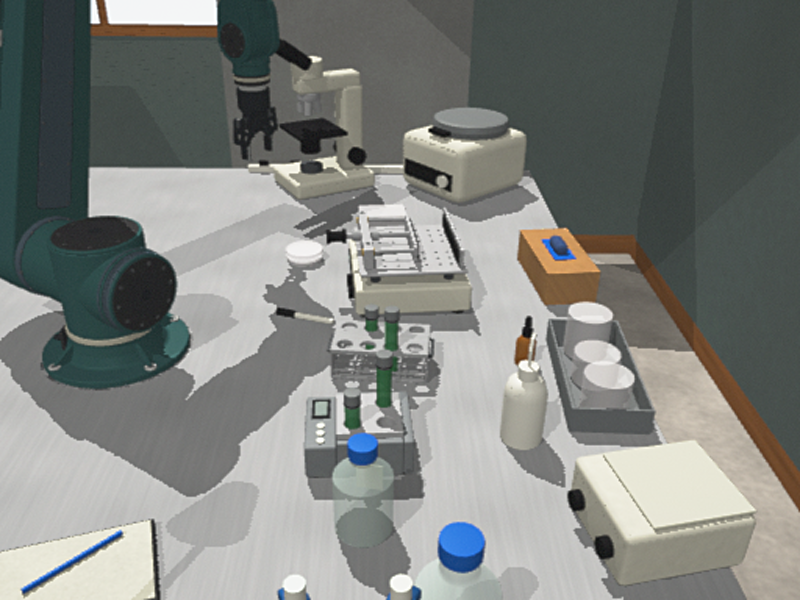

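The top view shows the shaker around (268,300) with its knob at (268,367), the rack at (412,322), and the dry bath at (530,337). The side view shows tubes in the rack at (371,318) and (391,325), and strays in the bath at (352,405) (short) and (384,378) (long). Next I'll crop closer.

```bash
cat > h.py <<'E'
import numpy as np
from cell import cams
def ray(s,uv):
    K=s["camera_matrix"];T=s["cam_to_world"];d=T[:3,:3]@np.linalg.inv(K)@[uv[0],uv[1],1.];return T[:3,3],d
def onz(s,uv,z):
    o,d=ray(s,uv);return (o+d*(z-o[2])/d[2])[:2]
def proj(s,p):
    T=s["cam_to_world"];q=s["camera_matrix"]@(T[:3,:3].T@(np.asarray(p,float)-T[:3,3]));return q[:2]/q[2]
def tri(pairs):
    A=0;b=0
    for s,uv in pairs:
        o,d=ray(s,uv);d=d/np.linalg.norm(d);P=np.eye(3)-np.outer(d,d);A=A+P;b=b+P@o
    return np.linalg.solve(A,b)
E
python3 - <<'E'
from cell import cams
import cv2,numpy as np
s=cams.snapshot("top")["img"][:,:,::-1]; t=cams.snapshot("side")["img"][:,:,::-1]
a=cv2.resize(s[165:265,230:390],(800,500),interpolation=cv2.INTER_CUBIC)
cv2.imwrite("pics/top1.png",cv2.convertScaleAbs(a,alpha=1.5))
b=cv2.resize(t[125:305,185:310],(416,600),interpolation=cv2.INTER_CUBIC)
c=cv2.resize(s[145:250,125:225],(384,403),interpolation=cv2.INTER_CUBIC)
o=np.zeros((600,800,3),np.uint8);o[:,:416]=b;o[:403,416:]=c
cv2.imwrite("pics/side1.png",cv2.convertScaleAbs(o,alpha=1.4))
E
```

```text
(no output)
```

View pics/top1.png

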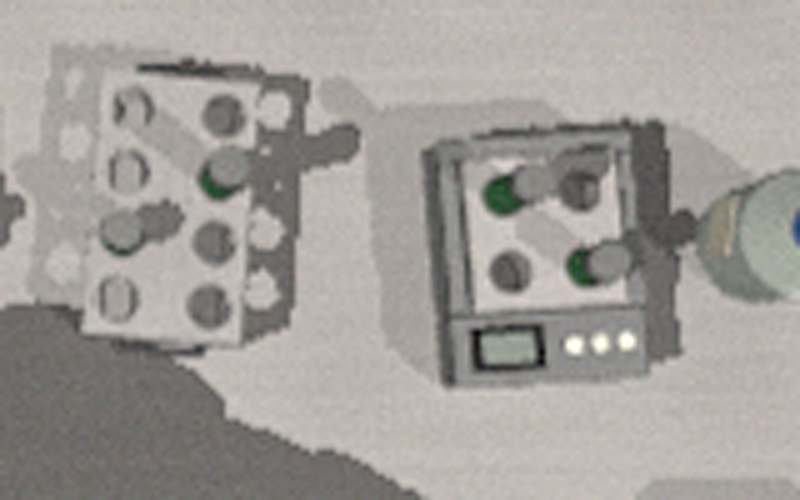

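View pics/side1.png

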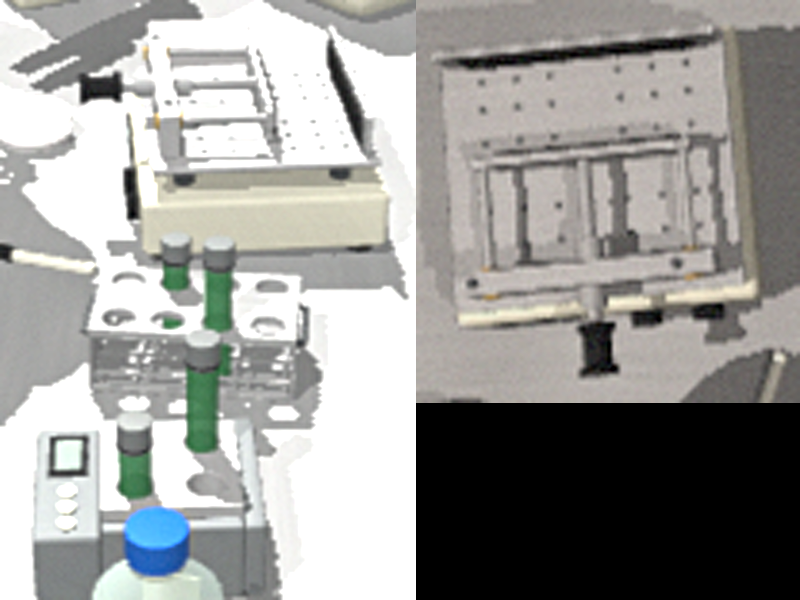

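The first crop shows the six free holes, the long rack tube's cap at (228,163) in the right (−y) row, and the short one's at (123,230) in the left row. The long stray's cap is at (537,182) and the short stray's at (611,261). The second crop shows the knob at (101,87) from the side and (597,349) from the top. I'll turn these into positions now.

```bash
cat > m.py <<'E'
from h import *
from scipy.optimize import least_squares
t=cams.snapshot("top");s=cams.snapshot("side")
T=lambda u,v:np.array([230+u/5-.4,165+v/5-.4]); S=lambda u,v:np.array([185+u/3.33-.35,125+v/3.333-.35]); C=lambda u,v:np.array([125+(u-416)/3.84-.37,145+v/3.84-.37])
# grid index i: -66.. along world x, row +1 = left(+y)
G=[(t,T(133,109),3,1),(t,T(128,172),2,1),(t,T(118,299),0,1),(t,T(224,116),3,-1),(t,T(214,242),1,-1),(t,T(210,306),0,-1),
 (s,S(128,280),0,1),(s,S(270,287),3,1),(s,S(119,318),0,-1),(s,S(168,320),1,-1),(s,S(267,326),3,-1)]
def P(p,i,r):
    a=np.array([-66+44*i,32*r]);c,q=np.cos(p[2]),np.sin(p[2]);return np.array([p[0]+c*a[0]-q*a[1],p[1]+q*a[0]+c*a[1],65])
for sel in(t,s,None):
    g=[x for x in G if sel is None or x[0] is sel]
    f=lambda p:np.concatenate([onz(c,uv,65)-P(p,i,r)[:2] for c,uv,i,r in g])
    r=least_squares(f,[450,-20,0]);print("rack",r.x[:2].round(1),np.degrees(r.x[2]).round(1),r.fun.reshape(-1,2).round(1).tolist())
for i in range(4): print(i,P(r.x,i,1).round(1),P(r.x,i,-1).round(1))
for n,a,b,z in(("longS",T(538,181),S(202,340),175),("shortS",T(612,260),S(134,421),140),("longR",T(230,161),S(219,245),146),("shortR",T(124,228),S(176,241),111),("knob",C(597,349),S(101,87),138)):
    print(n,tri([(t,a),(s,b)]).round(1),onz(t,a,z).round(1),onz(s,b,z).round(1))
for u in((510,271),(579,189)): print("well",onz(t,T(*u),80).round(1))
a,b=onz(t,C(470,280),152),onz(t,C(712,258),152);print("yaw",np.degrees(np.arctan2(*(b-a)[[0,1]]*[1,-1])),a,b)
a,b=onz(t,C(435,60),150),onz(t,C(712,35),150);print("yaw",np.degrees(np.arctan2(*(b-a)[[0,1]]*[1,-1])))
E
python3 m.py
```

```text
rack [533. -60.] -5.2 [[-0.4, -0.5], [-0.4, -0.5], [0.0, -0.6], [-0.0, 0.3], [0.4, 0.9], [0.5, 0.4]]
rack [528.1 -60.6] -5.3 [[0.5, 0.5], [-1.1, 0.7], [0.8, -0.5], [0.3, 0.4], [-0.5, -1.1]]
rack [530.8 -60.3] -5.3 [[1.7, -0.1], [1.7, -0.2], [2.2, -0.4], [2.3, 0.7], [2.7, 1.1], [2.8, 0.6], [-2.2, 0.1], [-3.8, 0.5], [-1.8, -0.9], [-2.4, 0.0], [-3.1, -1.3]]
0 [468.  -22.3  65. ] [462.1 -86.1  65. ]
1 [511.8 -26.4  65. ] [505.9 -90.1  65. ]
2 [555.6 -30.5  65. ] [549.7 -94.2  65. ]
3 [599.5 -34.6  65. ] [593.5 -98.3  65. ]
longS [ 534.6 -287.3  173.9] [ 536.7 -287. ] [ 532.4 -289.4]
shortS [ 486.  -341.4  139.7] [ 488.7 -341.1] [ 483.4 -342.2]
longR [551.2 -94.8 144.5] [554.6 -94.5] [547.6 -98.3]
shortR [512.4 -26.4 108.9] [514.7 -26.2] [510.1 -30.5]
knob [431.2 240.7 139.6] [433.1 241.2] [429.1 243.9]
well [ 486. -288.]
well [ 541.3 -337.3]
yaw 4.711667811473706 [490.82576838 345.29175855] [507.41641523 143.99778396]
yaw 4.825426012146751
```

Heights check out (caps 174/140/144.5/109, knob 139.6), and the two cameras differ by a constant of about 4.5 mm in x. That cancels in bath-to-rack shifts. I'll go for the long tube first.

```bash
python3 -m inch '[[[0,0,-3],-0.12],[[0,0,-6],-0.24],[[0,0,-8],-0.36],[[0,0,-8],-0.457],[[0,0,-8],-0.457]]' 0.4 30
for i in 1 ; do :; done
python3 -m inch '[[[-1.5,-3.8,0],0],[[-3,-7.6,0],0],[[-4.5,-11.4,0],0],[[-6,-15.2,0],0],[[-7.5,-19,0],0]]'
python3 -m inch '[[[-1.5,-3.8,0],0],[[-3,-7.6,0],0],[[-4.5,-11.4,0],0],[[-6,-15.2,0],0],[[-7.5,-19,0],0]]'
python3 -m inch '[[[-1.5,-3.8,0],0],[[-3,-7.6,0],0],[[-4.5,-11.4,0],0],[[-6,-15.2,0],0],[[-7.5,-19,0],0]]'
```

```text
clock: 0.72
tool_pos: [231.9, 471.6, 277.0]
tool_rot: [179.9, 0.1, -179.7]
contact_force: [0.3, 0.5, -0.5]
gripper_width: 51.3
grip_force: 0.0
clock: 1.13
tool_pos: [306.3, 279.3, 275.4]
tool_rot: [-180.0, -0.0, 179.8]
contact_force: [1.3, 0.3, 0.6]
gripper_width: 51.2
grip_force: 0.0
clock: 1.55
tool_pos: [381.4, 89.2, 275.6]
tool_rot: [-180.0, -0.0, 179.8]
contact_force: [1.9, 2.1, 0.0]
gripper_width: 51.1
grip_force: 0.0
clock: 1.97
tool_pos: [456.5, -100.9, 275.4]
tool_rot: [180.0, -0.0, 179.7]
contact_force: [1.1, -0.0, 0.6]
gripper_width: 51.3
grip_force: 0.0
```

```bash
python3 -m inch '[[[-1.6,-3.7,0],0],[[-3.1,-7.4,0],0],[[-4.7,-11.2,0],0],[[-6.3,-15,0],0],[[-7.8,-18.6,0],0]]'
python3 -m inch '[[[0,0,2],0],[[0,0,4],0],[[0,0,6],0],[[0,0,6],0],[[0,0,6],0]]'
python3 - <<'E'
from h import *
import cv2
t=cams.snapshot("top");s=cams.snapshot("side")
from cell import telemetry
p=telemetry.get_state()["tool_pos"];print(p,proj(t,p),proj(s,p))
a=cv2.resize(t["img"][150:250,290:390],(400,400),interpolation=cv2.INTER_CUBIC)
b=cv2.resize(s["img"][150:300,190:290],(400,600),interpolation=cv2.INTER_CUBIC)
o=np.zeros((600,800,3),np.uint8);o[:400,:400]=a;o[:,400:]=b
cv2.imwrite("pics/a.png",cv2.convertScaleAbs(o[:,:,::-1],alpha=1.5))
E
```

```text
clock: 2.38
tool_pos: [534.8, -286.9, 275.1]
tool_rot: [180.0, -0.1, 179.8]
contact_force: [0.3, 0.0, 0.2]
gripper_width: 51.2
grip_force: 0.0
clock: 2.8
tool_pos: [534.0, -284.3, 215.4]
tool_rot: [179.9, -0.1, 179.9]
contact_force: [1.0, -0.3, 0.5]
gripper_width: 51.0
grip_force: 0.0
[ 534.91485897 -284.79365841  217.12722006] [339.71467177 199.85470567] [246.42521965 211.06071518]
```

View pics/a.png

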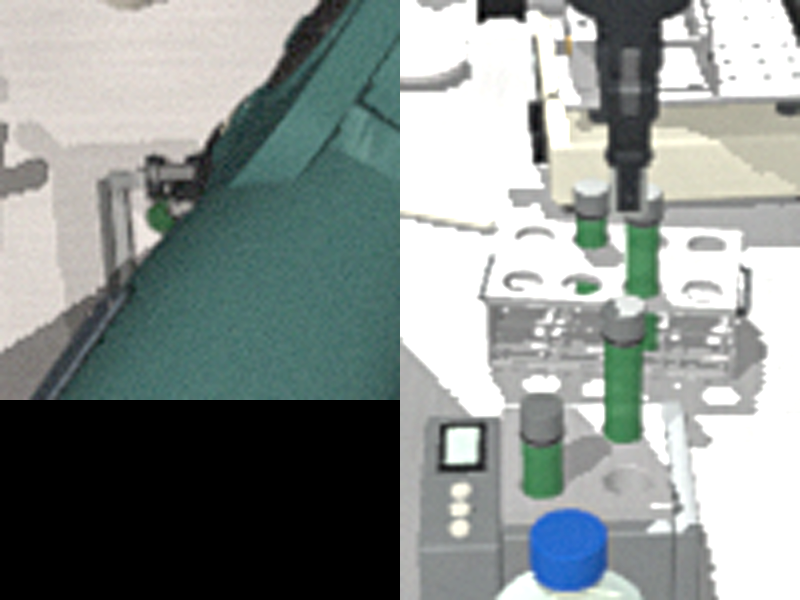

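Run:
```python
from h import *
import cv2
t=cams.snapshot("top");s=cams.snapshot("side")
for y in (0,25,-25):
  print(proj(s,(231.5+y*.44,471.1+y*.9,196)),proj(t,(231.5+y*.44,471+y*.9,196)))
  print(" now",proj(s,(534.6,-287+y,215)))
i=cv2.imread("pics/side0.png")[60:220,180:380];t0=cv2.imread("pics/top0.png")[420:540,40:200]
o=np.zeros((560,800,3),np.uint8);o[:320,:400]=cv2.resize(i,None,fx=2,fy=2);o[:240,400:720]=cv2.resize(t0,None,fx=2,fy=2)
b=s["img"][170:250,200:300,::-1];o[320:,:300]=cv2.resize(b,None,fx=3,fy=3,interpolation=2)
cv2.imwrite("pics/b.png",cv2.convertScaleAbs(o,alpha=1.8))
```

```text
[165.65073231 111.90032948] [ 90.24275579 303.57270344]
 now [246.29468317 212.28492065]
[169.35044752 109.91496725] [ 82.88812219 299.86381025]
 now [246.24779286 206.97606226]
[161.86984519 113.92925064] [ 97.61509225 307.29052405]
 now [246.3433602  217.79606921]
```

View pics/b.png

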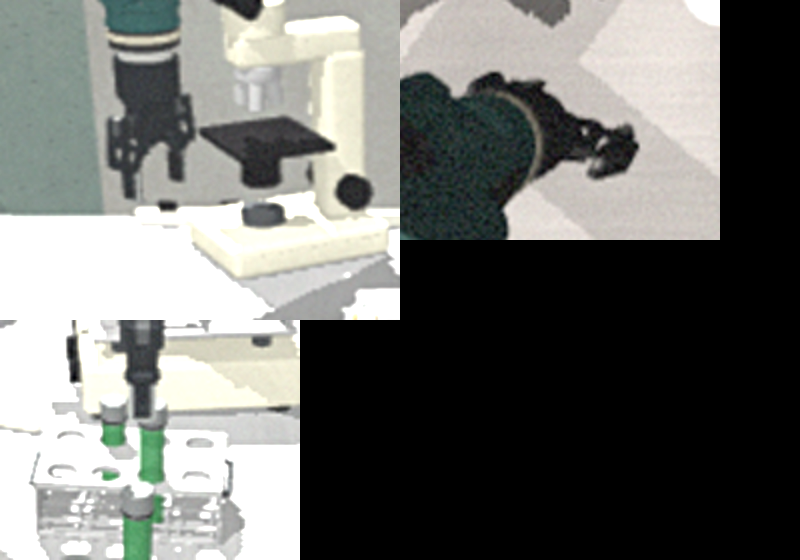

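The side view shows the gripper centred in x over the long cap (tip at column 628, cap at 625). The visible fingertip is about 10 px higher than the TCP projection, so I'll lower partway and check the height against the cap.

```bash
python3 -m inch '[[[0,0,2],0],[[0,0,4],0],[[0,0,5],0],[[0,0,5],0],[[0,0,5],0]]'
python3 - <<'E'
from h import *
import cv2
t=cams.snapshot("top");s=cams.snapshot("side")
from cell import telemetry
p=telemetry.get_state()["tool_pos"];print(p,proj(t,p),proj(s,p))
a=cv2.resize(t["img"][170:230,310,:][:,None].repeat(60,1) if 0 else t["img"][170:230,310:370],(360,360),interpolation=cv2.INTER_CUBIC)
b=cv2.resize(s["img"][170:270,210:280],(420,600),interpolation=cv2.INTER_CUBIC)
o=np.zeros((600,800,3),np.uint8);o[:360,:360]=a;o[:,370:790]=b
cv2.imwrite("pics/c.png",cv2.convertScaleAbs(o[:,:,::-1],alpha=1.6))
E
```

```text
clock: 3.42
tool_pos: [534.9, -284.8, 166.8]
tool_rot: [-180.0, 0.0, 180.0]
contact_force: [-0.2, -0.5, -0.4]
gripper_width: 51.3
grip_force: 0.0
[ 535.24789599 -285.07618702  167.42755258] [336.06513552 201.51405087] [246.44484095 228.25487469]
```

View pics/c.png

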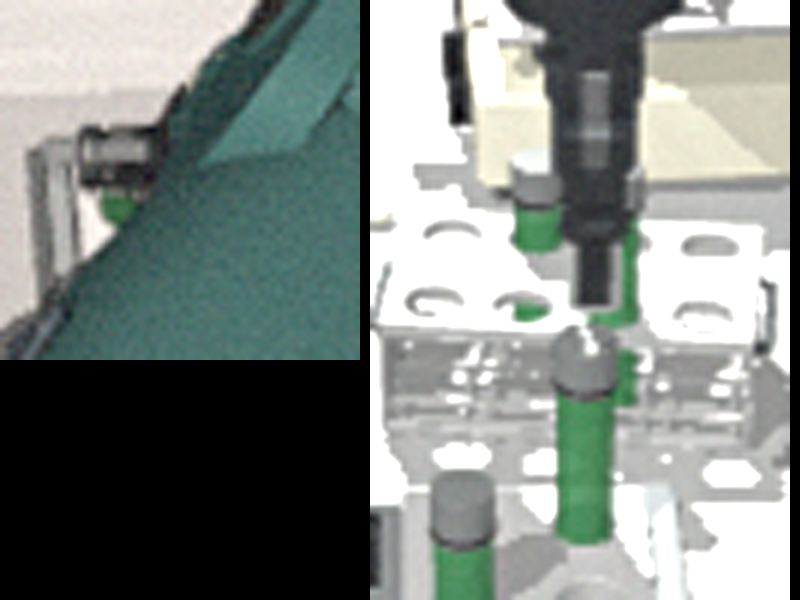

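The side view shows the near fingertip at (595,307), still above the cap at (585,350). I'll lower to the nominal grasp height and close, since the width will show whether the cap is held.

```bash
python3 -m inch '[[[0,0,1],0],[[0,0,2],0],[[0,0,2],0],[[0,0,2],0],[[0,0,2],0]]'
python3 -m inch '[[[0,0,0],0],[[0,0,0],0],[[0,0,0],0],[[0,0,0],0],[[0,0,0],0]]' 1 30
python3 -m inch '[[[0,0,0],0],[[0,0,0],0],[[0,0,0],0]]'
```

```text
clock: 3.93
tool_pos: [535.1, -285.0, 147.2]
tool_rot: [-180.0, 0.1, -180.0]
contact_force: [1.1, 0.8, 0.1]
gripper_width: 51.0
grip_force: 0.0
clock: 4.35
tool_pos: [534.7, -284.8, 146.2]
tool_rot: [-180.0, 0.0, -180.0]
contact_force: [-0.4, 0.2, -0.5]
gripper_width: 0.0
grip_force: 0.0
clock: 4.6
tool_pos: [534.7, -284.8, 146.1]
tool_rot: [180.0, 0.0, -180.0]
contact_force: [-0.4, 0.2, -0.2]
gripper_width: -0.0
grip_force: 0.0
```

Width 0 means it missed. I'll look at the closed fingertips in both views.

Run:
```python
from h import *
import cv2
t=cams.snapshot("top");s=cams.snapshot("side")
from cell import telemetry
p=telemetry.get_state()["tool_pos"];print(p,proj(t,p),proj(s,p))
o=np.zeros((600,800,3),np.uint8)
o[:360,:400]=cv2.resize(t["img"][160:250,290:390],(400,360),interpolation=2)
o[:,400:]=cv2.resize(s["img"][150:270,205:285],(400,600),interpolation=2)
cv2.imwrite("pics/d.png",cv2.convertScaleAbs(o[:,:,::-1],alpha=1.6))
```

```text
[ 534.7320832  -284.75392793  146.06404741] [334.45383218 202.39187997] [246.18837834 235.33176171]
```

View pics/d.png

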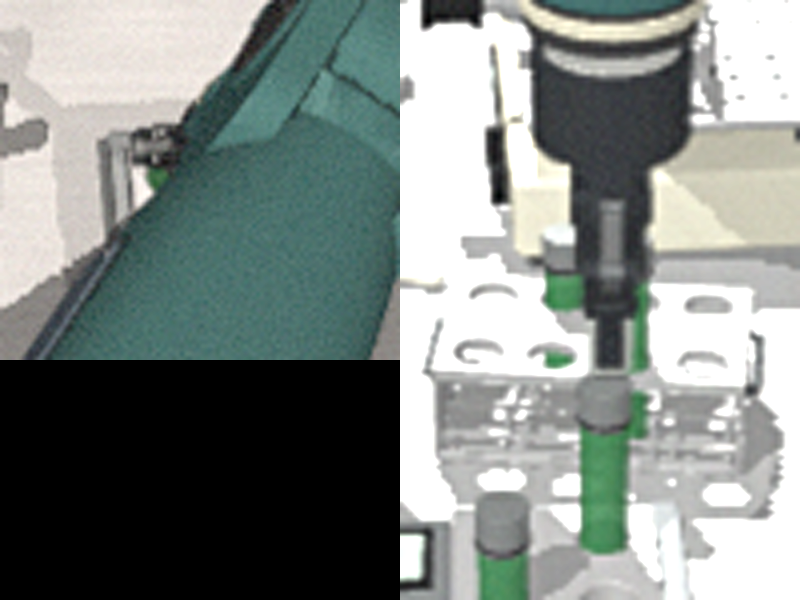

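The side view shows the closed tip at (608,370), just above or behind the cap at (605,385), about 11 px above the TCP projection. I'll check the robot base in both views numerically, to separate a y error from a z error.

Run:
```python
from h import *
import cv2
t=cams.snapshot("top");s=cams.snapshot("side")
print("base",proj(t,(0,0,0)),proj(t,(0,0,30)),proj(s,(0,0,0)),proj(s,(0,0,15)))
for nm,c in(("top0",t),("side0",s)):
    i=cv2.resize(cv2.imread(f"pics/{nm}.png"),(512,384),interpolation=3).astype(int)
    b,g,r=i[:,:,0],i[:,:,1],i[:,:,2]
    m=((g-r>12)&(b-r>5)).astype(np.uint8)
    if nm=="top0": m[:310]=0;m[:,:200]=0;m[:,300:]=0
    else: m[:195]=0;m[:,130:]=0
    ys,xs=np.nonzero(m);print(nm,xs.min(),xs.max(),ys.min(),ys.max())
# top0 gripper dark pixels
i=cv2.resize(cv2.imread("pics/top0.png"),(512,384),interpolation=3)
g=i.max(2)[290:330,45:106]
for r in range(0,40): print(290+r,''.join('#' if v<45 else '+' if v<75 else '.' for v in g[r]))
```

```text
base [247.70901546 363.87319706] [247.79733776 366.53883228] [ 75.22805246 222.41410181] [ 74.41394862 218.37244209]
top0 207 288 321 383
side0 14 120 195 379
290 .............................................................
291 .............................................................
292 ........+####................................................
293 ......+######+...............................................
294 ....+#########..+++....+++...................................
295 ...+#######################..................................
296 ..+#######################+..................................
297 ..++######################+..................................
298 ..+#########++#############+.................................
299 +++#########+++++############+...............................
300 ###############++++###########+..............................
301 ################++++###########+.............................
302 ##################+++###########+............................
303 ###################+++###########............................
304 #############
[... 998 characters left out ...]
###++##############+++++##########......
320 #######################++#######+....+++.....+########+......
321 #######################++######.............++########.......
322 ######################+++#####...........++++########+.......
323 ######################++####+............+##########+........
324 ######################++###..............########++..........
325 #####################+++++...............++##++..............
326 #####################++......................................
327 ####################+........................................
328 ####################.........................................
329 ###################..........................................
```

The base agrees with both cameras, and the finger blobs in the start picture match the TCP being about 32 mm higher than reported, with no y error. Lowering another 30 mm is safe under either reading: the body stays above 175 and the tips above the block.

```bash
python3 -m inch '[[[0,0,-1],0],[[0,0,-1.5],0],[[0,0,-1.5],0],[[0,0,-1.5],0],[[0,0,-1.5],0]]' 0.35
python3 -m inch '[[[0,0,1.5],0],[[0,0,3],0],[[0,0,4.5],0],[[0,0,4.5],0],[[0,0,4.5],0]]'
python3 -m inch '[[[0,0,0],0],[[0,0,0],0],[[0,0,0],0],[[0,0,0],0],[[0,0,0],0]]' 1 30
```

```text
clock: 5.22
tool_pos: [534.7, -284.7, 160.8]
tool_rot: [180.0, -0.0, -180.0]
contact_force: [-0.6, 0.3, 0.1]
gripper_width: 55.5
grip_force: 0.0
clock: 5.63
tool_pos: [534.3, -284.4, 115.6]
tool_rot: [179.9, -0.1, -180.0]
contact_force: [0.8, -0.2, 1.3]
gripper_width: 55.4
grip_force: 0.0
clock: 6.05
tool_pos: [535.2, -285.3, 117.0]
tool_rot: [-179.9, 0.1, -180.0]
contact_force: [0.4, -1.2, 6.5]
gripper_width: 26.1
grip_force: 29.6
```

Gripped (26.1 mm). Now lift and carry toward the lower-right hole.

```bash
python3 -m inch '[[[0,0,-1],0],[[0,0,-2.5],0],[[0,0,-4.5],0],[[0,0,-6.5],0],[[0,0,-7.5],0]]'
python3 -m inch '[[[0.5,1.5,0],0],[[1.5,4,0],0],[[2.6,7,0],0],[[3.7,10.1,0],0],[[3.7,10.1,0],0]]'
python3 -m inch '[[[0.5,1.5,0],0],[[1.5,4,0],0],[[2.6,7,0],0],[[3.55,10,0],0],[[3.55,10,0],0]]'
python3 - <<'E'
from h import *
import cv2
t=cams.snapshot("top");s=cams.snapshot("side")
from cell import telemetry
p=telemetry.get_state()["tool_pos"];print(p,proj(t,p),proj(s,p))
i=s["img"].astype(int);m=((i[:,:,1]-i[:,:,0]>25)&(i[:,:,1]-i[:,:,2]>15)).astype(np.uint8)
n,l,st,c=cv2.connectedComponentsWithStats(m)
for k in range(1,n):
    if st[k,4]>25:print("side",st[k],c[k].round(1))
i=t["img"].astype(int);m=((i[:,:,1]-i[:,:,0]>15)&(i[:,:,1]-i[:,:,2]>10)).astype(np.uint8)
n,l,st,c=cv2.connectedComponentsWithStats(m)
for k in range(1,n):
    if 6<st[k,4]<200:print("top",st[k],c[k].round(1))
for x in (0,1,2,3): pass
o=np.zeros((600,800,3),np.uint8)
o[:,:400]=cv2.resize(t["img"][150:255,255:325],(400,600),interpolation=2)
o[:,400:]=cv2.resize(s["img"][130:265,200:290],(400,600),interpolation=2)
cv2.imwrite("pics/e.png",cv2.convertScaleAbs(o[:,:,::-1],alpha=1.6))
E
```

```text
clock: 6.47
tool_pos: [535.1, -284.9, 194.0]
tool_rot: [-179.9, 0.1, -180.0]
contact_force: [-0.0, -0.4, -0.3]
gripper_width: 25.9
grip_force: 29.8
clock: 6.88
tool_pos: [495.7, -179.4, 192.3]
tool_rot: [179.9, -0.0, -179.9]
contact_force: [0.4, -0.4, -0.4]
gripper_width: 25.7
grip_force: 29.8
clock: 7.3
tool_pos: [460.1, -79.8, 191.8]
tool_rot: [179.9, -0.0, -179.9]
contact_force: [0.4, -1.3, 0.6]
gripper_width: 25.9
grip_force: 29.9
[462.02927325 -82.885368   191.67734196] [273.62031124 224.74919464] [220.12359224 181.27506836]
side [215 172   9  35 250] [219.2 188.6]
side [234 205   7   7  43] [237.1 208.1]
side [247 206   7  19 121] [250. 215.]
side [247 228   7  10  64] [249.9 232.4]
side [221 261   9  14 108] [225.  267.3]
top [344 216   4   6  14] [345.4 218.6]
```

View pics/e.png

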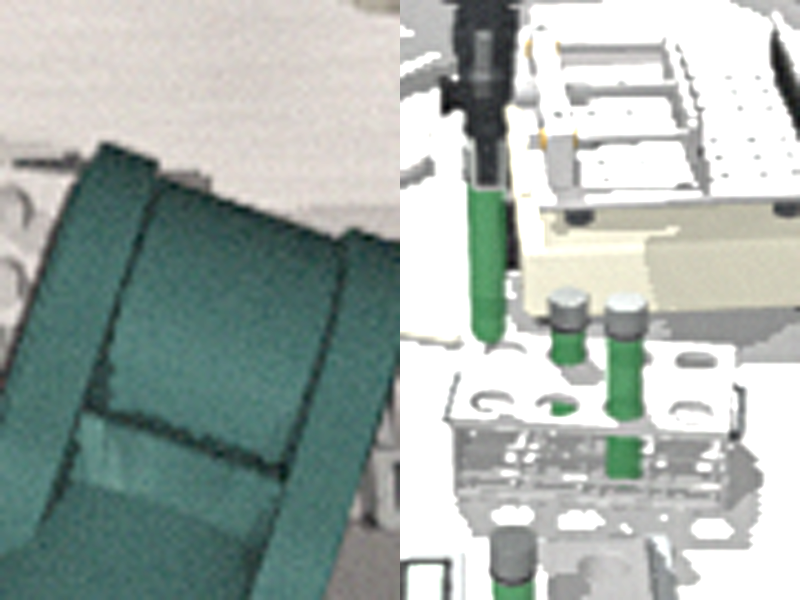

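The side view shows the held tube hanging upright, with its foot at (488,342) above the near row's leftmost hole at (492,402). The top view is blocked by the arm. I'll compare the foot with the hole through the side camera.

Run:
```python
from h import *
from cell import telemetry
P=[];
for k in range(4):
    s=cams.snapshot("side");P.append(telemetry.get_state()["tool_pos"])
print(np.mean(P,0).round(1))
i=s["img"].astype(int);m=((i[:,:,1]-i[:,:,0]>25)&(i[:,:,1]-i[:,:,2]>15))
sub=m[172:208,205:235]
for r in (2,8,14,20,26,30,33,34,35):
    x=np.nonzero(sub[r])[0]; 
    if len(x): print(172+r,205+x.min(),205+x.max(),205+x.mean())
hs=onz(s,(220.35,220.05),65);print("hole side-only",hs)
for z in(105,110,115):print(z,proj(s,(hs[0],hs[1],z)),proj(s,(hs[0],hs[1]-0,z)))
# rack-grid holes projected with side-only fit
c,q=np.cos(np.radians(-5.3)),np.sin(np.radians(-5.3))
for a in((-66,-32),(-22,-32)):
    x,y=528.1+c*a[0]-q*a[1],-60.6+q*a[0]+c*a[1];print((x,y),proj(s,(x,y,65)),proj(s,(x,y,110)),proj(s,(x,y,180)))
```

```text
[462.5 -84.2 191.3]
174 216 223 219.5
180 216 223 219.5
186 216 223 219.5
192 216 222 219.0
198 216 223 219.5
202 217 223 220.0
205 217 234 221.57142857142858
206 218 222 220.0
207 219 220 219.5
hole side-only [460.18438361 -86.90103053]
105 [220.06052849 208.38602122] [220.06052849 208.38602122]
110 [220.0237676  206.90477588] [220.0237676  206.90477588]
115 [219.98687621 205.41827262] [219.98687621 205.41827262]
(np.float64(459.42631112152765), np.float64(-86.36673157043356)) [220.09933251 219.95169989] [219.7692099  206.80915739] [219.23423527 185.51123169]
(np.float64(503.23819784164925), np.float64(-90.43103741808227)) [235.00030961 220.71970503] [234.9075351  207.56480142] [234.75717936 186.24520171]
```

Foot and hole line up within about 1 mm in u, and v matches too. Lower in stages, watching the force.

```bash
python3 -m inch '[[[0,0,1],0],[[0,0,2],0],[[0,0,3],0],[[0,0,3.5],0],[[0,0,3.5],0]]'
python3 -m inch '[[[0,0,0.5],0],[[0,0,1],0],[[0,0,1.5],0],[[0,0,1.5],0]]'
python3 -m inch '[[[0,0,0.5],0],[[0,0,1],0],[[0,0,1.5],0],[[0,0,1.5],0]]'
python3 -m inch '[[[0,0,0.5],0],[[0,0,1],0],[[0,0,1.5],0],[[0,0,1.5],0]]'
```

```text
clock: 8.02
tool_pos: [461.8, -84.1, 155.1]
tool_rot: [180.0, -0.1, 180.0]
contact_force: [-0.7, -0.7, -0.4]
gripper_width: 26.1
grip_force: 29.9
clock: 8.35
tool_pos: [461.9, -83.7, 140.3]
tool_rot: [180.0, -0.0, -180.0]
contact_force: [-0.4, -1.0, -0.5]
gripper_width: 25.7
grip_force: 29.9
clock: 8.68
tool_pos: [461.7, -83.6, 125.1]
tool_rot: [180.0, -0.1, -180.0]
contact_force: [-0.7, -0.1, -0.9]
gripper_width: 25.7
grip_force: 29.9
clock: 9.02
tool_pos: [461.7, -83.6, 110.1]
tool_rot: [180.0, -0.1, -180.0]
contact_force: [0.6, 0.2, -0.7]
gripper_width: 25.8
grip_force: 29.9
```

```bash
python3 -m inch '[[[0,0,0.5],0],[[0,0,1],0],[[0,0,1.4],0],[[0,0,1.4],0]]'
python3 -m inch '[[[0,0,0.2],0],[[0,0,0.4],0],[[0,0,0.5],0],[[0,0,0.5],0]]'
python3 -m inch '[[[0,0,0.1],0],[[0,0,0.2],0],[[0,0,0.2],0]]'
```

```text
clock: 9.35
tool_pos: [461.8, -83.7, 96.2]
tool_rot: [180.0, -0.1, -180.0]
contact_force: [0.5, -0.1, -1.1]
gripper_width: 26.4
grip_force: 29.9
clock: 9.68
tool_pos: [462.1, -83.8, 91.9]
tool_rot: [180.0, -0.0, -180.0]
contact_force: [-0.6, -0.4, -0.5]
gripper_width: 25.8
grip_force: 29.9
clock: 9.93
tool_pos: [462.2, -83.8, 90.0]
tool_rot: [-180.0, -0.0, -180.0]
contact_force: [0.6, -0.4, 0.8]
gripper_width: 25.8
grip_force: 29.9
```

```bash
python3 -m inch '[[[0,0,0.1],0],[[0,0,0.1],0],[[0,0,0.1],0]]'
python3 -m inch '[[[0,0,0.1],0],[[0,0,0.1],0],[[0,0,0.1],0]]'
python3 -m inch '[[[0,0,0.1],0],[[0,0,0.1],0],[[0,0,0.1],0]]'
```

```text
clock: 10.18
tool_pos: [462.2, -83.8, 89.1]
tool_rot: [-180.0, 0.0, -180.0]
contact_force: [-0.1, 0.4, -0.0]
gripper_width: 25.9
grip_force: 29.9
clock: 10.43
tool_pos: [462.2, -83.8, 88.1]
tool_rot: [-180.0, 0.0, -180.0]
contact_force: [0.2, 1.0, 0.1]
gripper_width: 25.9
grip_force: 30.1
clock: 10.68
tool_pos: [463.0, -84.0, 87.9]
tool_rot: [-180.0, 0.1, -180.0]
contact_force: [-0.7, 0.4, 12.6]
gripper_width: 25.7
grip_force: 31.1
```

```bash
python3 -m inch '[[[0,0,-0.1],0],[[0,0,-0.1],0],[[0,0,-0.1],0],[[0,0,-0.1],0]]' 0.4
python3 -m inch '[[[0,0,-1],0],[[0,0,-3],0],[[0,0,-6],0],[[0,0,-9],0],[[0,0,-9],0]]'
python3 -m inch '[[[-0.5,-3,0],0],[[-0.8,-7,0],0],[[-1,-11,0],0],[[-1.2,-14,0],0],[[-1.2,-14,0],0]]'
python3 -m inch '[[[-0.5,-3,0],0],[[-0.8,-7,0],0],[[-1.2,-10,0],0],[[-1.2,-11.5,0],0],[[-1.2,-11.5,0],0]]'
python3 - <<'E'
from h import *
from cell import telemetry
import cv2
P=[]
for k in range(3):
    s=cams.snapshot("side");P.append(telemetry.get_state()["tool_pos"])
print(np.mean(P,0).round(1))
i=s["img"].astype(int);m=((i[:,:,1]-i[:,:,0]>25)&(i[:,:,1]-i[:,:,2]>15)).astype(np.uint8)
n,l,st,c=cv2.connectedComponentsWithStats(m)
for k in range(1,n):
    if st[k,4]>15:print("side",st[k],c[k].round(1))
cv2.imwrite("pics/f.png",cv2.convertScaleAbs(cv2.resize(s["img"][130:280,190:290,::-1],(400,600),interpolation=2),alpha=1.6))
E
```

```text
clock: 11.02
tool_pos: [462.1, -83.7, 87.9]
tool_rot: [180.0, -0.0, -180.0]
contact_force: [0.3, 0.9, -1.0]
gripper_width: 51.5
grip_force: 0.0
clock: 11.43
tool_pos: [464.0, -84.4, 182.6]
tool_rot: [-179.9, 0.3, -180.0]
contact_force: [-0.8, 0.8, 0.6]
gripper_width: 51.0
grip_force: 0.0
clock: 11.85
tool_pos: [474.4, -228.5, 177.2]
tool_rot: [-180.0, -0.0, 179.8]
contact_force: [0.1, 0.1, -0.5]
gripper_width: 51.1
grip_force: 0.0
clock: 12.27
tool_pos: [486.0, -341.2, 177.0]
tool_rot: [180.0, -0.0, 179.9]
contact_force: [-0.4, -0.5, -0.3]
gripper_width: 51.7
grip_force: 0.0
[ 486.  -338.5  177.6]
side [216 205   5  18  40] [217.6 214.2]
side [234 205   7   7  44] [237.1 208.2]
side [247 206   7  19 121] [250. 215.]
side [217 227   7   9  49] [219.5 231.5]
side [247 228   7  10  64] [249.9 232.5]
side [221 261   9  14 110] [225.  267.4]
```

The long tube sits in the rack like its neighbour: its green column runs rows 205–236, the neighbour's 206–238. Now the short tube.

```bash
python3 -m inch '[[[0,0,2],0],[[0,0,4],0],[[0,0,6],0],[[0,0,7],0],[[0,0,7],0]]'
python3 -m inch '[[[0,0,1],0],[[0,0,2],0],[[0,0,2.4],0],[[0,0,2.4],0]]'
python3 -m inch '[[[0,0,0],0],[[0,0,0],0],[[0,0,0],0],[[0,0,0],0],[[0,0,0],0]]' 1 30
python3 -m inch '[[[0,0,-1],0],[[0,0,-2.5],0],[[0,0,-4.5],0],[[0,0,-6],0],[[0,0,-6],0]]'
```

```text
clock: 12.83
tool_pos: [485.4, -336.9, 106.5]
tool_rot: [179.9, -0.1, -179.9]
contact_force: [-0.2, -0.2, 0.1]
gripper_width: 51.4
grip_force: 0.0
clock: 13.17
tool_pos: [485.9, -338.4, 83.3]
tool_rot: [180.0, -0.0, -180.0]
contact_force: [0.3, 0.6, 0.6]
gripper_width: 51.0
grip_force: 0.0
clock: 13.58
tool_pos: [486.5, -339.1, 84.6]
tool_rot: [-180.0, 0.0, -180.0]
contact_force: [0.3, -2.3, 4.0]
gripper_width: 25.8
grip_force: 29.5
clock: 14.0
tool_pos: [487.2, -339.5, 147.5]
tool_rot: [-179.8, 0.2, -180.0]
contact_force: [0.6, -0.4, 0.4]
gripper_width: 25.8
grip_force: 29.6
```

```bash
python3 -m inch '[[[-1,-0,-1],0],[[-3.2,1.5,-2.5],0],[[-5.5,4.2,-3],0],[[-7.5,7.2,-3],0],[[-9,10,-3],0]]'
python3 -m inch '[[[-1.2,3,0],0],[[-2.2,6,0],0],[[-2.3,8,0],0],[[-2.3,8,0],0]]'
python3 -m inch '[[[0,2,0],0],[[0,5,0],0],[[0,8.5,0],0],[[0,11,0],0],[[0,12.7,0],0]]'
python3 -m inch '[[[0,0,0],0],[[0,0,0],0]]'
cat > chk.py <<'E'
from h import *
from cell import telemetry
import cv2,sys
P=[]
for k in range(4):
    s=cams.snapshot("side");P.append(telemetry.get_state()["tool_pos"])
print(np.mean(P,0).round(1))
i=s["img"].astype(int);m=((i[:,:,1]-i[:,:,0]>25)&(i[:,:,1]-i[:,:,2]>15)).astype(np.uint8)
n,l,st,c=cv2.connectedComponentsWithStats(m)
for k in range(1,n):
    if st[k,4]>10:print("side",st[k],c[k].round(1))
c,q=np.cos(np.radians(-5.3)),np.sin(np.radians(-5.3))
a=(66,32);x,y=528.1+c*a[0]-q*a[1],-60.6+q*a[0]+c*a[1]
for z in (65,110,125,137,165): print(z,proj(s,(x,y,z)))
E
python3 chk.py
```

```text
clock: 14.42
tool_pos: [577.4, -237.4, 174.1]
tool_rot: [180.0, 0.0, 180.0]
contact_force: [0.6, 0.5, -1.0]
gripper_width: 25.5
grip_force: 29.6
clock: 14.75
tool_pos: [599.3, -154.9, 173.9]
tool_rot: [179.9, -0.0, -179.8]
contact_force: [-0.1, -0.0, -0.4]
gripper_width: 25.6
grip_force: 29.6
clock: 15.17
tool_pos: [598.7, -29.9, 174.0]
tool_rot: [180.0, -0.0, -179.9]
contact_force: [-0.0, -0.7, -0.4]
gripper_width: 25.6
grip_force: 29.7
clock: 15.33
tool_pos: [599.0, -31.6, 174.0]
tool_rot: [-180.0, -0.0, -179.9]
contact_force: [0.1, -0.1, 0.9]
gripper_width: 26.0
grip_force: 29.7
[599.1 -32.7 174. ]
side [263 171   8  23 163] [266.4 181.6]
side [216 205   8  18 124] [220.  213.2]
side [234 205   7   7  42] [237.1 208.1]
side [247 206   7  19 121] [250. 215.]
side [217 227   7   9  62] [220.  230.9]
side [247 228   7  10  64] [249.9 232.4]
65 [266.10544972 210.88635283]
110 [266.4952453 198.0415164]
125 [266.62786053 193.67148006]
137 [266.73494276 190.1428261 ]
165 [266.98828938 181.79435805]
```

```bash
python3 -m inch '[[[-0.06,-0.06,1.5],0],[[-0.06,-0.06,3],0],[[-0.06,-0.06,4.2],0],[[-0.06,-0.06,5],0],[[-0.06,-0.06,5],0]]'
python3 -m inch '[[[0,0,0.5],0],[[0,0,1],0],[[0,0,1.5],0],[[0,0,1.5],0]]'
python3 -m inch '[[[0,0,0.5],0],[[0,0,1],0],[[0,0,1.5],0],[[0,0,1.5],0]]'
python3 -m inch '[[[0,0,0.5],0],[[0,0,1],0],[[0,0,1.4],0],[[0,0,1.4],0]]'
python3 -m inch '[[[0,0,0.5],0],[[0,0,1],0],[[0,0,1.3],0],[[0,0,1.3],0]]'
```

```text
clock: 15.95
tool_pos: [599.0, -32.9, 122.6]
tool_rot: [180.0, -0.1, 180.0]
contact_force: [-0.2, 0.5, -0.2]
gripper_width: 25.6
grip_force: 29.7
clock: 16.28
tool_pos: [599.5, -32.3, 108.3]
tool_rot: [180.0, -0.0, -180.0]
contact_force: [0.5, 0.3, -0.3]
gripper_width: 25.9
grip_force: 29.7
clock: 16.62
tool_pos: [599.3, -32.3, 93.0]
tool_rot: [180.0, -0.1, -180.0]
contact_force: [0.5, 0.6, -0.7]
gripper_width: 25.7
grip_force: 29.7
clock: 16.95
tool_pos: [599.3, -32.3, 79.1]
tool_rot: [180.0, -0.1, -180.0]
contact_force: [-0.1, -0.4, -1.5]
gripper_width: 25.6
grip_force: 29.7
clock: 17.28
tool_pos: [599.5, -32.4, 66.3]
tool_rot: [-180.0, -0.0, -180.0]
contact_force: [0.8, -1.5, -0.9]
gripper_width: 25.7
grip_force: 29.6
```

Foot is at about 17 mm with no contact; creep down to the floor.

```bash
python3 -m inch '[[[0,0,0.2],0],[[0,0,0.4],0],[[0,0,0.6],0],[[0,0,0.8],0],[[0,0,0.8],0]]'
python3 -m inch '[[[0,0,0.1],0],[[0,0,0.15],0],[[0,0,0.15],0]]'
python3 -m inch '[[[0,0,0.1],0],[[0,0,0.1],0],[[0,0,0.1],0]]'
```

```text
clock: 17.7
tool_pos: [599.8, -32.5, 58.8]
tool_rot: [-180.0, -0.0, -180.0]
contact_force: [0.6, -1.9, -1.6]
gripper_width: 25.7
grip_force: 29.6
clock: 17.95
tool_pos: [599.8, -32.4, 57.6]
tool_rot: [-180.0, 0.0, -180.0]
contact_force: [0.2, -2.7, -0.4]
gripper_width: 26.0
grip_force: 29.8
clock: 18.2
tool_pos: [599.8, -32.4, 56.6]
tool_rot: [-180.0, 0.0, -180.0]
contact_force: [0.7, -3.6, 0.8]
gripper_width: 25.9
grip_force: 29.9
```

```bash
python3 -m inch '[[[0,-0.05,0.1],0],[[0,-0.05,0.1],0],[[0,-0.05,0.1],0]]'
python3 -m inch '[[[0,0,0.1],0],[[0,0,0.1],0],[[0,0,0.1],0]]'
```

```text
clock: 18.45
tool_pos: [599.8, -32.7, 55.6]
tool_rot: [180.0, 0.0, -180.0]
contact_force: [0.5, -0.3, 2.9]
gripper_width: 25.8
grip_force: 30.0
clock: 18.7
tool_pos: [600.5, -32.8, 55.5]
tool_rot: [-180.0, 0.1, -180.0]
contact_force: [-0.5, -0.3, 12.2]
gripper_width: 25.9
grip_force: 30.8
```

Short tube is on the floor. Release, rise, and travel to above the knob with the shaker's 4.8° yaw.

```bash
python3 -m inch '[[[0,0,-0.1],0],[[0,0,-0.1],0],[[0,0,-0.1],0],[[0,0,-0.1],0]]' 0.4
python3 -m inch '[[[0,0,-1],0],[[0,0,-4],0],[[0,0,-8],0],[[0,0,-11.5],0],[[0,0,-13],0]]'
python3 -m inch '[[[1.5,2.5,0],0],[[3.4,5.5,0],0],[[5.3,8.6,0],0],[[7.2,11.7,0],0],[[9.1,14.8,0],0]]'
python3 -m inch '[[[1.9,3,0],0],[[3.7,6,0],0],[[5.6,9,0],0],[[7.2,11.5,0],0],[[7.75,12.7,0],0]]'
python3 -m inch '[[[0,0,1],-0.04],[[0,0,2],-0.08],[[0,0,3],-0.084],[[0,0,3],-0.084]]'
python3 chk.py
python3 - <<'E'
from h import *
import cv2
t=cams.snapshot("top");s=cams.snapshot("side")
o=np.zeros((600,800,3),np.uint8)
o[:450,:390]=cv2.resize(t["img"][165:240,130:195],(390,450),interpolation=2)
o[:,400:]=cv2.resize(s["img"][95:185,190:250],(400,600),interpolation=2)
o[455:,:390]=cv2.resize(s["img"][180:260,205:280],(390,416),interpolation=2)[:145]
cv2.imwrite("pics/g.png",cv2.convertScaleAbs(o[:,:,::-1],alpha=1.5))
g=s["img"].max(2)[105:170,195:250]
for r in range(65): print(105+r,''.join('#' if v<45 else '+' if v<80 else '.' for v in g[r]))
E
```

```text
clock: 19.03
tool_pos: [599.5, -32.7, 55.3]
tool_rot: [180.0, -0.0, -180.0]
contact_force: [0.6, 0.3, 0.2]
gripper_width: 51.2
grip_force: 0.0
clock: 19.45
tool_pos: [600.8, -33.0, 190.9]
tool_rot: [-179.9, 0.3, -180.0]
contact_force: [1.0, 0.5, 0.6]
gripper_width: 51.3
grip_force: 0.0
clock: 19.87
tool_pos: [507.6, 116.2, 186.3]
tool_rot: [180.0, 0.0, 180.0]
contact_force: [0.6, 0.5, 0.3]
gripper_width: 51.1
grip_force: 0.0
clock: 20.28
tool_pos: [428.9, 244.4, 186.5]
tool_rot: [180.0, 0.0, -179.9]
contact_force: [1.3, -0.5, 0.4]
gripper_width: 51.1
grip_force: 0.0
clock: 20.62
tool_pos: [430.4, 242.0, 154.8]
tool_rot: [-180.0, -0.1, -175.1]
contact_force: [-0.2, 0.1, -0.4]
gripper_width: 51.3
grip_force: 0.0
[431.2 242.1 156.1]
side [217 205   7  18 124] [220.  213.4]
side [234 205   7   7  45] [236.9 208.1]
side [247 206   7  19 121] [250. 215.]
side [263 206   7   8  48] [265.9 209.8]
side [234 221   5   3  13] [236.  221.8]
side [262 222   7   3  16] [265.2 223.2]
side [217 227   7   9  62] [220.  230.9]
side [247 228   7  10  66] [249.9 232.5]
65 [266.10544972 210.88635283]
110
[... 3322 characters left out ...]
........................................
159 .......................................................
160 .......................................................
161 .......................................................
162 ................................................++.....
163 .......................................................
164 .......................................................
165 .......................................................
166 .......................................................
167 .......................................................
168 .......................................................
169 .............................+.........................
```

View pics/g.png

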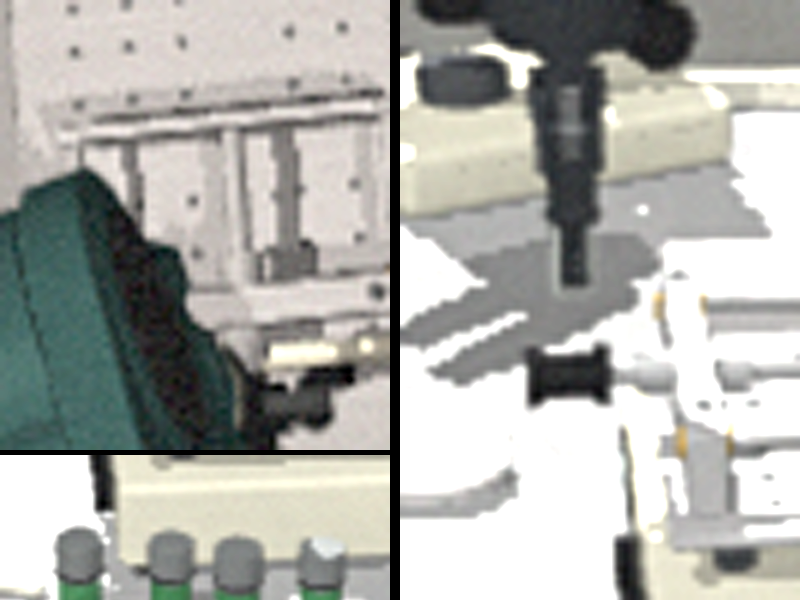

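The tubes' caps are all standing upright in the rack. The near finger (572,285) sits over the knob's waist (568,375), and the 0.7 px x offset is just the 4.8° yaw. Next I'll work out the drop needed.

Run:
```python
from h import *
s=cams.snapshot("side")
for p in((434,213,156),(434,213,190),(434,213,200),(434,213,210),(431.2,241,138),(430,241,122)):print(p,proj(s,p).round(1))
```

```text
(434, 213, 156) [215.8 149.7]
(434, 213, 190) [215.5 140.4]
(434, 213, 200) [215.5 137.6]
(434, 213, 210) [215.4 134.8]
(431.2, 241, 138) [215.5 151.1]
(430, 241, 122) [215.3 155.3]
```

```bash
python3 -m inch '[[[0.1,0,1],0],[[0.1,0,2.5],0],[[0.1,0,4],0],[[0.1,0,5],0],[[0.1,0,5],0]]'
python3 -m inch '[[[0,0,0.8],0],[[0,0,1.6],0],[[0,0,2.4],0],[[0,0,2.4],0]]'
python3 -m inch '[[[0,0,0],0],[[0,0,0],0],[[0,0,0],0],[[0,0,0],0],[[0,0,0],0]]' 1 30
python3 -m inch '[[[0,0,0],0],[[0,0,0],0]]'
```

```text
clock: 21.38
tool_pos: [429.4, 241.6, 104.2]
tool_rot: [-180.0, -0.1, -175.2]
contact_force: [-0.7, 0.1, 0.6]
gripper_width: 51.3
grip_force: 0.0
clock: 21.72
tool_pos: [429.6, 241.8, 80.3]
tool_rot: [-180.0, -0.1, -175.2]
contact_force: [-0.3, 0.2, -0.6]
gripper_width: 51.3
grip_force: 0.0
clock: 22.13
tool_pos: [430.6, 239.2, 82.1]
tool_rot: [-179.6, 0.0, -175.3]
contact_force: [1.0, -22.9, 7.2]
gripper_width: 23.3
grip_force: 32.4
clock: 22.3
tool_pos: [430.6, 239.3, 82.1]
tool_rot: [-179.7, 0.0, -175.3]
contact_force: [1.5, -22.6, 7.7]
gripper_width: 23.2
grip_force: 32.4
```

The waist is gripped (23 mm); the knob sits ~2 mm to −y. Relieve that side load, then pull 35 mm.

```bash
python3 -m inch '[[[0,-0.15,-0.05],0],[[0,-0.25,-0.1],0],[[0,-0.25,-0.1],0],[[0,-0.25,-0.1],0]]' 1 40
python3 -m inch '[[[0.5,0,0],0],[[1,0,0],0],[[1.5,0,0],0],[[2,0,0],0],[[2,0,0],0]]'
python3 -m inch '[[[0.3,0,0],0],[[0.7,0,0],0],[[1,0,0],0],[[1,0,0],0],[[1,0,0],0]]'
cat > k.py <<'E'
from h import *
from cell import telemetry
import cv2
P=[];F=[]
for k in range(4):
    s=cams.snapshot("side");t=cams.snapshot("top");x=telemetry.get_state();P.append(x["tool_pos"]);F.append(x["contact_force"])
print(np.mean(P,0).round(1),np.mean(F,0).round(1),x["gripper_width"])
g=s["img"].max(2)[140:165,190:245]
for r in range(25): print(140+r,''.join('#' if v<45 else '+' if v<80 else '-' if v<110 else '.' for v in g[r]))
g=t["img"].max(2)[215:260,150:190]
for r in range(45): print(215+r,''.join('#' if v<35 else '+' if v<60 else '-' if v<90 else '.' for v in g[r]))
E
python3 k.py
```

```text
clock: 22.63
tool_pos: [430.4, 239.3, 82.3]
tool_rot: [-180.0, -0.0, -175.2]
contact_force: [5.2, -2.5, -13.8]
gripper_width: 22.7
grip_force: 43.0
clock: 23.05
tool_pos: [409.9, 237.4, 82.3]
tool_rot: [-179.9, -0.0, -175.2]
contact_force: [6.1, -4.1, -16.7]
gripper_width: 22.7
grip_force: 42.7
clock: 23.47
tool_pos: [400.7, 236.5, 82.3]
tool_rot: [-179.9, 0.0, -175.2]
contact_force: [6.2, -5.7, -16.8]
gripper_width: 22.8
grip_force: 42.6
[400.9 236.5  82.3] [  7.1  -4.1 -17. ] 22.81276731906811
140 ......------###+++###+-----------...................-.-
141 ....--------+###++###+-----------.-----.......---------
142 ..----------+###+###++---------........................
143 .------------+######+--------..........-...............
144 ----------...-######+-------...........................
145 -------......+######+----..............................
146 -----......--+######+++-...............................
147 .........-++++##+#+###-................................
148 ........--++##########-................................
149 ......----+###+####+##+................................
[... 2225 characters left out ...]
+###+##++++-+###+#+++#++#
245 ----------+#+#++########++-+######++####
246 ----------++#+++#######+#+-+##+++#--+++-
247 ----------++#+#++########++#+...--......
248 -----------++##+++#+#####++#............
249 +----------+####++####+#####............
250 ++---------++#+#+++####++#+#-...........
251 +-----------+###+++####+##+#-...........
252 ------------+####++++#######-...........
253 -+----------++####+++#+++##+-...........
254 -+-----------++++#++++#+++###...........
255 -------------+######+++##+++............
256 ++-----------++#+#+#+#####-.............
257 +++-----------+#+++++#++++..............
258 +++-----------+####+#++#+...............
259 ++++----------+########+#...............
```

Knob moved ~31 mm by image and 29.8 mm by the arm; the spring force of 7.1 N agrees. Another 5 mm to go, easing the vertical load as well.

```bash
python3 -m inch '[[[0.3,0,0.05],0],[[0.52,0,0.05],0],[[0.52,0,0.05],0],[[0.52,0,0.05],0],[[0.52,0,0.05],0]]'
python3 k.py | head -26
python3 - <<'E'
from h import *
import cv2
s=cams.snapshot("side")
for d in(0,25,30,35,40):print(d,proj(s,(430-d*.996,240-d*.083,138)).round(2))
i=s["img"].max(2)
print("now",i[148:154,196:232].mean(0).round().astype(int).tolist())
o=cv2.resize(cv2.imread("pics/side0.png"),(512,384),interpolation=3).max(2)
print("start",o[148:154,196:232].mean(0).round().astype(int).tolist())
E
```

```text
clock: 24.28
tool_pos: [396.3, 236.1, 82.3]
tool_rot: [-179.9, 0.1, -175.2]
contact_force: [7.1, -5.2, -10.9]
gripper_width: 22.7
grip_force: 43.2
[396.3 236.1  82.3] [  7.6  -5.8 -10.8] 22.76528723434742
140 ......----+###+++###+----------..................-.....
141 ....------+###+++###+-----------..-----.......---------
142 ..--------++#######++-----------.......................
143 .-----------#######+---------..........................
144 ----------..+#####+---------...........................
145 -------.....+######+-----..............................
146 -----......-+######+-+--...............................
147 .........+++#########-.................................
148 ........-#++#########-.................................
149 ......--+####+####+##-.................................
150 .....---+###+-+##+-+#-............+....................
151 .....----###+.+#++-+#+..------....+-............-....--
152 ........-###+.+##+-+#+-----------.+------.......---....
153 .........+##+.+##+-##+..............-----........---...
154 .........+##-.###+-+#-.............................
[... 344 characters left out ...]
....................
161 .................................-...............-.....
162 .................................--....---.......----++
163 ..........................................-......-----.
164 .......................................................
0 [215.17 151.22]
25 [207.91 151.43]
30 [206.45 151.48]
35 [204.99 151.52]
40 [203.54 151.56]
now [138, 134, 100, 40, 29, 35, 61, 91, 44, 34, 39, 52, 83, 40, 28, 80, 148, 145, 142, 148, 148, 146, 146, 147, 157, 156, 158, 154, 119, 125, 137, 137, 136, 134, 136, 165]
start [138, 131, 111, 105, 110, 121, 126, 134, 136, 134, 139, 151, 135, 58, 26, 29, 37, 37, 37, 38, 37, 38, 34, 27, 34, 83, 152, 169, 166, 147, 138, 137, 136, 134, 137, 169]
```

The ring now shows as a dark spot at the mouth (column 224). The knob has shifted 10.2 px, i.e. 35 mm, and the spring force is 7.6 N. Hold briefly and hand in.

```bash
python3 -m inch '[[[0,0,0],0],[[0,0,0],0],[[0,0,0],0],[[0,0,0],0],[[0,0,0],0]]'
python3 chk.py | head -9
python3 -c "
from cell import job
print(job.hand_in())"
```

```text
clock: 25.15
tool_pos: [396.3, 236.1, 82.3]
tool_rot: [-179.9, 0.1, -175.2]
contact_force: [7.3, -5.7, -11.2]
gripper_width: 22.6
grip_force: 43.2
[396.3 236.1  82.3]
side [216 205   8  18 128] [219.8 213.1]
side [234 205   7   7  45] [236.9 208.1]
side [247 206   7  19 121] [250. 215.]
side [263 206   7   8  48] [265.9 209.6]
side [234 221   5   3  13] [236.  221.8]
side [263 222   6   3  14] [265.2 223.1]
side [217 227   7   9  62] [220.  230.9]
side [247 228   7  10  64] [249.9 232.4]
the job is handed in; nothing more can be done
None
```

Both stray tubes stand released in the rack, each in the row of its own length, the clamp knob is held about 35 mm out with the ring just clear of the sleeve mouth, and the job is handed in; no verdict came back.

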